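Change the incubator over to the standby feed and move the locking block

TASK

On the changeover switch with the yellow handle, take the red locking block out of the blue bay and set it aside, move the handle from the orange side to upright centre off, pause there for a good two seconds, then move it fully over to the blue side. Finally set the red block gently down flat in the empty orange bay, so that the handle cannot be thrown back. Leave the other switch (green handle), its grey block and the bottle and beaker behind as they are.

Things in the scene. Friction and masses are not known exactly. Their poses are not given: they have to be found in the camera images.
- switch: the changeover switch to operate: grey fixed housing 205 x 220 x 70 mm with a yellow handle. Origin on the bench directly under the lever's pivot; x points away from the robot side of the housing, y towards its blue bay, z up. Flat deck 70 mm up, from x = -145 to +60 mm and y = -110 to +110 mm. Pivot axis along x, 80 mm above the bench (a 26 mm thick, 40 mm long barrel lies round it).
- lever (a joint): angle of the yellow-handled lever (rad): 0 = upright, centre off; about -0.9 = fully over the orange bay; about +0.9 = fully over the blue bay (0.8 is enough; hard stops at -1.0 and +1.0, do not drive a stiff arm against them). At angle a the handle's centre is at y = 0.135 sin a, z = 0.08 + 0.135 cos a (m) in the switch's frame. It stays where it is left; about 4 N at the handle moves it.
- handle (a point): centre of the yellow handle: a round bar 24 mm thick and 100 mm long, parallel to the switch's x, 135 mm from the pivot. A steel fork carries it by its two ends (80 mm clear between the prongs, 54 mm free depth below the bar's centre), so it can be pinched at its middle from above, across the switch's y; it turns between the fingers as the lever swings.
- lock: the red locking block with a black strip along its top, loose, 76 (x) x 38 (y) x 64 (z) mm, 0.18 to 0.35 kg; origin at its centre (32 mm above its underside). At the start it stands in the blue bay, where it stops the lever at about 0.6 rad on that side.
- switch_bay_blue (a point): centre of the floor of the blue bay on the switch's deck (62 mm to +y of the pivot, 70 mm above the bench); axes as the switch's. Inside 86 (x) x 48 (y) mm, surrounded by a steel rim 4 mm thick and 8 mm high.
- switch_bay_orange (a point): the same for the orange bay, 62 mm to -y of the pivot: where the red block must end, its long side along the switch's x.
- switch_pad (a point): centre of a black parking pad 86 (x) x 50 (y) mm, flat on the deck nearer the robot, 95 mm to -x of the pivot: a free place to stand the red block meanwhile, its long side along x.
- twin: the other changeover switch, same shape and bays but with a green handle: leave alone. Origin and axes as for the first.
- twin_lever (a joint): angle of the other switch's lever (rad), counted likewise; it starts fully over its blue bay and must not be moved.
- twin_lock: grey locking block of the other switch, same size, in its orange bay; origin at its centre. Leave alone.
- reagent: amber bottle, 64 mm across, 140 mm high, behind the switches; origin under its centre. Bystander, leave alone.
- beaker: glass beaker, 80 mm across, 100 mm high, behind the switches; origin under its centre. Bystander, leave alone.
Not all that is in view belongs to the job. Of the things shaped like the lock, the red one is meant.

How it is judged:
On the way, in this order (a step that is already met when the one before it is completed fails the run):
1. the red block is out of the blue bay and set down, the lever still on the orange side (horizontal distance between lock and switch_bay_blue above 0.06 m and linear speed of lock below 0.02 m/s and contact force between the fingers and lock below 0.05 N and value of joint lever below -0.5 rad), for 0.2 s.
2. the lever rests upright at centre off (within 0.17 rad) for 1.5 s (value of joint lever between -0.17 and 0.17 rad and horizontal distance between lock and switch_bay_blue above 0.06 m), for 1.5 s.
3. the lever is fully over on the blue side (value of joint lever above 0.78 rad and horizontal distance between lock and switch_bay_blue above 0.06 m), for 0.2 s.
4. the red block stands in the orange bay, let go (x of lock in the frame of switch_bay_orange between -0.009 and 0.009 m and y of lock in the frame of switch_bay_orange between -0.009 and 0.009 m and z of lock in the frame of switch_bay_orange between 0.027 and 0.036 m and angle between lock's own z axis and vertical below 0.08 rad and angle between the x axis of lock and the x axis of switch, either way round below 0.16 rad and contact force between the fingers and lock below 0.05 N), for 0.2 s.
At the end, for the whole second after the job is handed in: The yellow-handled lever is past 0.78 rad on the blue side and at rest; the red block stands upright (within 0.08 rad) at rest on the floor of the orange bay, within 9 mm of its centre in x and in y and 0.16 rad of parallel (the rim alone allows little more than 5 mm); everything is released (value of joint lever above 0.78 rad and x of lock in the frame of switch_bay_orange between -0.009 and 0.009 m and y of lock in the frame of switch_bay_orange between -0.009 and 0.009 m and z of lock in the frame of switch_bay_orange between 0.027 and 0.036 m and angle between lock's own z axis and vertical below 0.08 rad and angle between the x axis of lock and the x axis of switch, either way round below 0.16 rad and linear speed of lock below 0.02 m/s and velocity of joint lever between -0.05 and 0.05 rad/s); the robot touches nothing.
It fails at once if the other switch's lever is moved (value of joint twin_lever below 0.65 rad).
It fails at once if the other switch's grey block is displaced by more than 15 mm (distance of twin_lock from where it was at the start of the episode above 0.015 m).
It fails at once if the amber bottle or the beaker is displaced by more than 30 mm (distance of any of reagent, beaker from where it was at the start of the episode above 0.03 m).
It fails at once if the red block is dropped into the orange bay (let go over it more than 22 mm above its floor) (horizontal distance between lock and switch_bay_orange below 0.05 m and z of lock in the frame of switch_bay_orange above 0.054 m and contact force between the fingers and lock below 0.05 N).
It also fails if it takes over 54 s, if anything falls off the work surface, if the arm or the gripper's body presses on something with over 40 N, if the wrist force passes 120 N, or if a joint passes its speed limit or range.

ROBOT

A 7-joint arm with a two-finger parallel gripper is mounted at the origin on the work surface. World frame = base frame: x ahead of the robot, y to its left, z up, the work surface at z = 0. Lengths are in m, angles in rad, forces in N, time in s.
With the tool pointing down it reaches from about 0.35 to 0.9 m from the base axis. Payload 8.1 kg.
Tool frame: the origin (TCP) lies midway between the tips of the shut fingers; the grasp point (between the pads) lies 19 mm behind it (arm.pinch_z is the distance from the TCP to the grasp point, in m); z points along the fingers, y is the direction in which the jaws open and shut (so a half turn about z gives the same grasp; the last joint's range is limited). The gripper opens to 92 mm and grips with 3 to 60 N. Pads are 19 mm wide; open, the fingers measure 130 mm over their backs; the gripper's body (75 mm by 190 mm) begins 47 mm behind the grasp point.
Start: joints at [-1.31, 0.434, 0.025, 1.573, -0.012, 1.134, -0.075], TCP at [0.222, 0.584, 0.206] pointing down, gripper open.
Joint ranges: [-2.62, 2.62], [-0.44, 2.09], [-1.27, 1.32], [0.08, 2.57], [-1.32, 4.46], [0.12, 2], [-2.74, 2.74]. Speed limits (rad/s): [2.22, 2.22, 3.01, 3.01, 3.14, 3.14, 3.14].

INTERFACE

Orientations are given as a rotation vector (axis times angle).
In Python, from cell import arm, eyes gives the robot as it stands.
- The arm moves only by the tool apply_moves, never from a script. Its argument "targets" is one flat list of numbers, 5 for each row, row after row: the closure, from 0 (fully open) to 1 (shut), then the shift along the tool's x, y, z each as a share of 40 cm, from -1 to 1, then the turn about the tool's z as a share of pi/2 rad, from -1 to 1. A call has 1 to 20 rows; each row shifts and turns the commanded pose from where the row before left it, along the tool's axes as they then stand; what a row does not reach is not made up. A row lasts 1/8 s, in which the tool goes at most 62.5 mm and 10.7 degrees, less where a joint would pass 70% of its speed; a pose out of reach is approached as far as the arm can. A call with a number of a shift or a turn outside -1 to 1 is refused whole. A call with a gripper value outside its range is refused whole. The fingers move at their own pace and stop on an object; "grip_force" is the grip in N (left out, the last holds). Time passes only in rows, so rows that do not move let the fingers close. It gives the time, the measured TCP pose, the force and the opening at its end, in the units of the state.
- arm.observe(): the state, without advancing time (a new reading comes with each control period).
- eyes.get_image(name): name is "scene" or "top" or "wrist"; returns the picture (384x512x3 uint8, red, green, blue); there is no depth.
- eyes.camera_params(name): a dict with "camera_matrix" (3x3 intrinsics, pixels), "distortion" ([k1, k2, p1, p2, k3] as OpenCV has them; the pictures are not rectified), "xyz" and "attitude" of the camera in the world; the wrist camera has in their place "hand_eye" (4x4, takes a point from camera to tool coordinates, whose origin is the TCP and whose axes are the flange's). Camera axes: x right, y down, z forward; pixel columns grow to the right and rows downward; lengths in m; the calibration is good to about 2 mm. A picture is of the moment at which its call begins: read the wrist's pose just before it. camera_params takes no time and is no camera call.
- arm.sign_off(): hands the job in, once; it reports no verdict.
The state is a dict: "clock": time; "joints": joint angles; "dq": joint speeds; "joint_efforts": joint torques, N m; "position": TCP position; "ee_rot": TCP orientation; "force": force on the tool from outside, world axes, zero at the start; "ft_torque": the same for the moment, N m; "width": opening from 0.0 (shut) to 1.0 (fully open).
Only numpy, scipy, OpenCV 4.12 (cv2) and the standard library are available. Lean on these libraries where they do the work, as an engineer would, in place of code of your own. Each camera call takes 0.05 s, during which the arm holds its last target.

## Working session

There is one attempt and no reset: what is moved stays moved. The work goes in short steps, Python scripts to look and compute and a tool call to move; the robot and the scene stay as the last step left them, time stands still between calls to the robot, and variables do not carry over. Pictures are saved under pics/ and viewed, and the job is handed in when it is done.

Besides the shell and the picture viewer there is one more tool, called after "Emit:" as name(argument=value, ...), one argument or row to a line, values as JSON. apply_moves: Moves the arm, as the interface text tells. Its arguments: {"type":"object","properties":{"targets":{"type":"array"},"grip_force":{"type":"number"}},"required":["targets"]}

```bash
mkdir -p pics; ls; cat > h.py <<'E'
import numpy as np, cv2
from cell import arm, eyes
from scipy.spatial.transform import Rotation as R
def snap(n,f):
    im=eyes.get_image(n); cv2.imwrite('pics/'+f,im[:,:,::-1]); return im
E
python3 - <<'E'
from h import *
print(arm.observe())
for n in ('scene','top','wrist'):
    print(n,eyes.camera_params(n)); snap(n,n+'0.png')
E
```

```text
pics
{'clock': 0.0, 'joints': array([-1.30959483,  0.43522727,  0.02495177,  1.57410662, -0.01159454,
        1.13399727, -0.075114  ]), 'dq': array([-7.90332997e-04,  1.20503114e-04, -7.42303918e-04, -5.76764990e-05,
       -7.15004807e-04, -1.03849277e-03,  1.53716098e-04]), 'joint_efforts': array([-4.26726046e-04, -6.67855453e+01,  9.84612554e-01, -3.14456999e+01,
       -6.05940144e-02,  4.28924127e-02,  1.65153779e-04]), 'position': array([0.22224405, 0.58356024, 0.20473841]), 'ee_rot': array([-5.68381090e-01, -3.08959635e+00,  2.49231229e-03]), 'force': array([-0.69803678, -0.03203111,  0.26461127]), 'ft_torque': array([0.04710429, 0.03750264, 0.00977758]), 'width': 1.0031428341002493}
scene {'camera_matrix': array([[423.60073182,   0.        , 254.71534632],
       [  0.        , 423.60073182, 188.50347724],
       [  0.        ,   0.        ,   1.        ]]), 'distortion': array([0.03961916, 0.        , 0.        , 0.        , 0.        ]), 'xyz': array([1.11451987, 0.48579681, 0.83519742]), 'attitude': array([-1.1370838 , -2.30973012,  1.00424479])}
top {'camera_matrix': arr
[... 267 characters left out ...]
.04463391, 1.24597027]), 'attitude': array([-2.16646201,  2.14522458, -0.13331908])}
wrist {'camera_matrix': array([[326.16449747,   0.        , 256.51052912],
       [  0.        , 326.16449747, 193.02098236],
       [  0.        ,   0.        ,   1.        ]]), 'distortion': array([0.00719051, 0.        , 0.        , 0.        , 0.        ]), 'hand_eye': array([[-5.96130939e-04, -9.58726731e-01, -2.84328506e-01,
         7.67388743e-02],
       [ 9.99999805e-01, -6.24479011e-04,  9.05255042e-06,
         7.68534404e-05],
       [-1.86236106e-04, -2.84328445e-01,  9.58726917e-01,
        -1.78832127e-01],
       [ 0.00000000e+00,  0.00000000e+00,  0.00000000e+00,
         1.00000000e+00]])}
```

View pics/scene0.png

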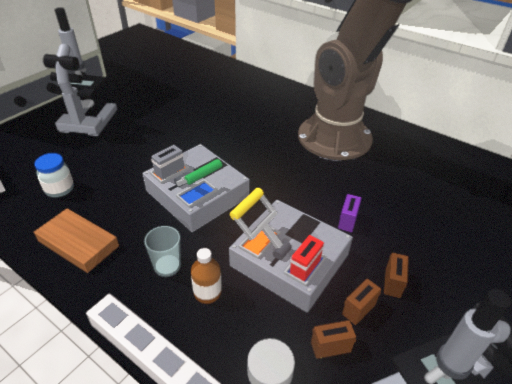

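View pics/top0.png

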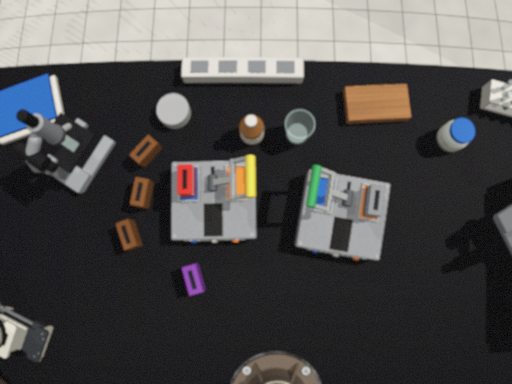

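Candidates for the lock, in top-view pixels: red (187,180), in the blue bay of the yellow switch; purple (194,279); brown (145,150), (141,193) and (128,235); grey (375,203), the twin's. By the description I choose red at (187,180), and check it in a close crop.

```bash
python3 - <<'E'
from h import *
im=cv2.imread('pics/top0.png')[145:255,155:270]
cv2.imwrite('pics/crop1.png',cv2.resize(im,None,fx=5,fy=5,interpolation=cv2.INTER_CUBIC))
im=cv2.imread('pics/scene0.png')[180:310,220:360]
cv2.imwrite('pics/crop2.png',cv2.resize(im,None,fx=4,fy=4,interpolation=cv2.INTER_CUBIC))
E
```

```text
(no output)
```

View pics/crop1.png

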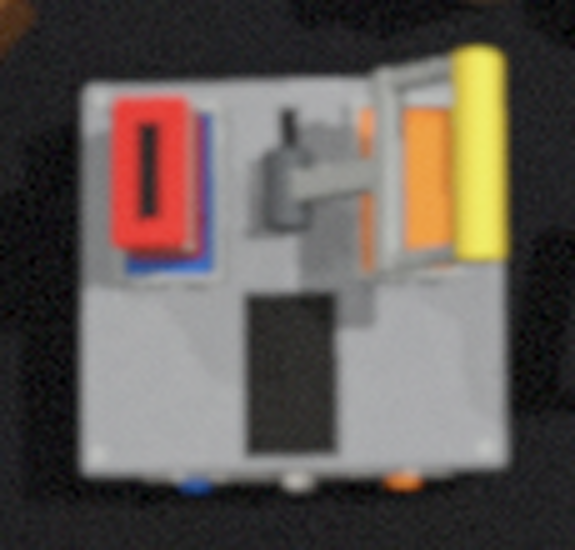

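View pics/crop2.png

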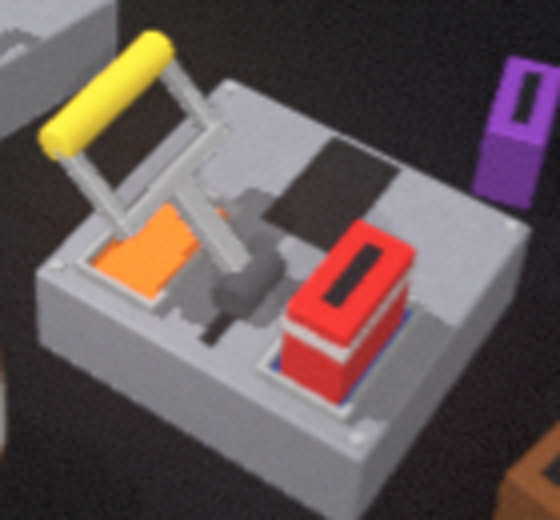

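The crop confirms it: the red block with the black strip stands in the blue bay, the yellow handle lies over the orange bay, and the black pad is free. Next I fit the switch pose from both views.

```bash
cat >> h.py <<'E'
def proj(P,c,pose=None):
    p=eyes.camera_params(c)
    if 'hand_eye' in p:
        o=pose if pose is not None else arm.observe()
        T=np.eye(4);T[:3,:3]=R.from_rotvec(o['ee_rot']).as_matrix();T[:3,3]=o['position'];T=T@np.array(p['hand_eye'])
    else:
        T=np.eye(4);T[:3,:3]=R.from_rotvec(p['attitude']).as_matrix();T[:3,3]=p['xyz']
    Ti=np.linalg.inv(T)
    return cv2.projectPoints(np.asarray(P,float).reshape(-1,3),cv2.Rodrigues(Ti[:3,:3])[0],Ti[:3,3],p['camera_matrix'],p['distortion'])[0].reshape(-1,2)
def sw(P,s): # switch frame -> world
    P=np.asarray(P,float).reshape(-1,3)
    return P@R.from_euler('z',s[2]).as_matrix().T+np.r_[s[0],s[1],0]
E
cat > fit.py <<'E'
from h import *
from scipy.optimize import least_squares
D=[[60,110,70],[60,-110,70],[-145,110,70],[-145,-110,70]]
Pd=[[-52,25,70],[-52,-25,70],[-138,25,70],[-138,-25,70]]
W=np.array(D+Pd)/1000
t=np.array([[80,84],[503,75],[80,476],[508,468],[247,295],[336,295],[247,455],[337,454]])
t=(t+.5)/5-.5+[155,145]
# scene: x away from robot is towards viewer; order same
s=np.array([[362,460],[37,268],[530,228],[230,80],[328,248],[263,214],[400,170],[337,135]])
s=(s+.5)/4-.5+[220,180]
for sel in ('ts','t','s'):
    f=lambda q:np.concatenate([(proj(sw(W,q),c)-m) for c,m in (('top',t),('scene',s)) if c[0] in sel]).ravel()
    r=least_squares(f,[.5,.15,0],loss='soft_l1')
    print(sel,r.x.round(4)); print(f(r.x).reshape(-1,2).round(1).tolist())
E
python3 fit.py
```

```text
ts [0.5723 0.1707 0.028 ]
[[-0.5, 0.2], [-1.7, 0.2], [-0.9, -0.2], [-1.4, 0.2], [-1.8, -0.3], [-0.4, -0.7], [-1.6, 0.9], [-0.3, 0.8], [-0.9, -0.3], [-1.8, -0.6], [-0.0, -1.6], [-1.6, -2.4], [0.1, 1.2], [-1.6, 0.1], [-0.1, -0.8], [-1.8, -0.7]]
t [0.5726 0.168  0.029 ]
[[0.5, 0.1], [-0.7, 0.1], [0.2, -0.3], [-0.3, 0.0], [-0.7, -0.4], [0.7, -0.8], [-0.5, 0.8], [0.8, 0.7]]
s [0.5721 0.1731 0.0217]
[[-0.2, 0.4], [-0.9, -0.4], [1.1, -0.8], [-0.4, -2.0], [1.1, 1.7], [-0.6, 0.6], [1.0, -0.2], [-0.6, -0.2]]
```

```bash
cat >> h.py <<'E'
S0=[0.5725,0.170,0.026]
def plan(target,yaw,o=None):
    """TCP world target, yaw of tool y-axis = yaw+90deg. prints turn share, then shift shares in turned tool frame"""
    o=o or arm.observe(); M=R.from_rotvec(o['ee_rot']).as_matrix()
    cur=np.arctan2(-M[0,1],M[1,1]); d=(yaw-cur+np.pi)%(2*np.pi)-np.pi
    Mt=M@R.from_euler('z',-d).as_matrix()
    dw=np.asarray(target)-o['position']
    print('t',round(o['clock'],2),'pos',o['position'].round(4),'yaw',round(cur,4),'tilt',np.degrees(np.arccos(-M[2,2])).round(2),'w',round(o['width'],3),'F',o['force'].round(1))
    print('turn share',round(-d/(np.pi/2),4),'shift shares',(Mt.T@dw/.4).round(4),'mm',(Mt.T@dw*1000).round(1))
E
python3 -c "
from h import *
plan([.57,.18,.32],.026)"
```

```text
t 0.15 pos [0.2223 0.5837 0.2049] yaw -0.3638 tilt 0.07 w 1.003 F [-0.4 -0.  -0.3]
turn share -0.2482 shift shares [-0.8427 -1.0318 -0.2868] mm [-337.1 -412.7 -114.7]
```

Emit:
apply_moves(
  targets=[0,0,0,-0.096,-0.083,0,0,0,-0.096,-0.083,0,0,0,-0.095,-0.082,0,-0.084,-0.103,0,0,0,-0.084,-0.103,0,0,0,-0.084,-0.103,0,0,0,-0.084,-0.103,0,0,0,-0.084,-0.103,0,0,0,-0.084,-0.103,0,0,0,-0.084,-0.103,0,0,0,-0.084,-0.103,0,0,0,-0.084,-0.103,0,0,0,-0.084,-0.103,0,0,0,0,0,0,0,0,0,0,0,0],
)

```text
clock: 2.02
position: [0.5684, 0.1813, 0.3199]
ee_rot: [0.04, -3.14, -0.001]
force: [0.0, 0.7, -0.6]
width: 1.003
```

```bash
python3 - <<'E'
from h import *
import pickle
o=arm.observe(); pickle.dump(o,open('o1.pkl','wb'))
im=snap('wrist','w1.png')
plan([.57,.18,.32],.026,o)
E
```

```text
t 2.02 pos [0.5684 0.1813 0.3199] yaw 0.0257 tilt 0.06 w 1.003 F [ 0.   0.7 -0.6]
turn share -0.0002 shift shares [-0.0038 -0.0034 -0.0002] mm [-1.5 -1.4 -0.1]
```

View pics/w1.png

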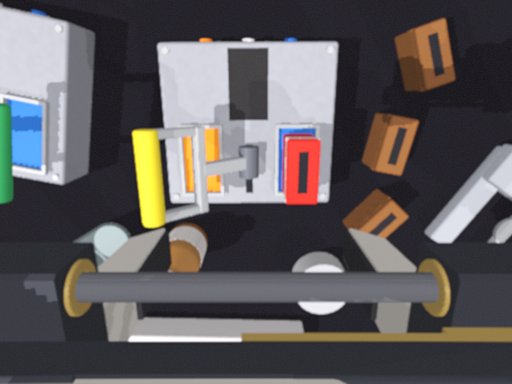

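The wrist view shows the deck from (160,42) to (335,203), the red block top near (302,170), the pad near (248,83) and the handle near (150,178). I enlarge it to read corners.

```bash
python3 - <<'E'
from h import *
im=cv2.imread('pics/w1.png')
cv2.imwrite('pics/w1a.png',cv2.resize(im[35:215,145:345],None,fx=3.9,fy=3.2,interpolation=cv2.INTER_CUBIC)) if 0 else cv2.imwrite('pics/w1a.png',cv2.resize(im[35:215,145:345],None,fx=3.2,fy=3.2,interpolation=cv2.INTER_CUBIC))
E
```

```text
(no output)
```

View pics/w1a.png

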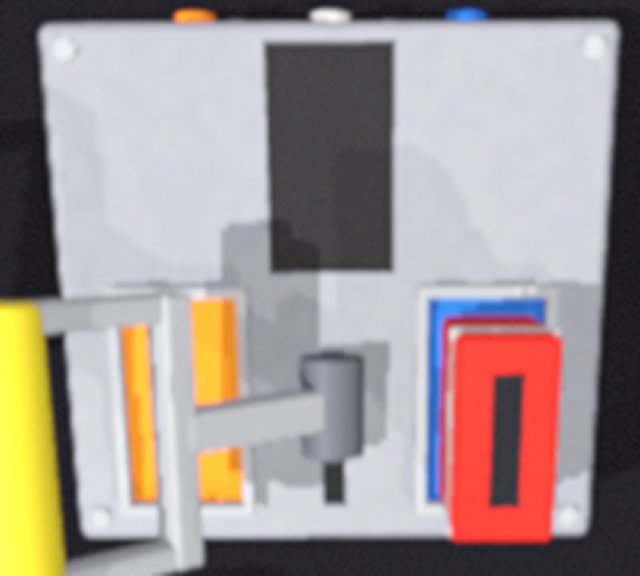

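```bash
cat > fit2.py <<'E'
from h import *
import pickle
from scipy.optimize import least_squares
o=pickle.load(open('o1.pkl','rb'))
W=np.array([[-145,-110,70],[-145,110,70],[60,-110,70],[60,110,70],[-138,-25,70],[-138,25,70],[-52,-25,70],[-52,25,70]])/1000
cv=lambda a:(np.array(a)+.5)/3.2-.5+[145,35]
m=cv([[38,22],[620,20],[80,540],[590,537],[265,43],[394,41],[271,272],[393,270]])
f=lambda q:(proj(sw(W,q),'wrist',o)-m).ravel()
r=least_squares(f,[.57,.17,.026],loss='soft_l1'); print(r.x.round(4),f(r.x).reshape(-1,2).round(1).tolist())
S=r.x
B=np.array([[-38,-19,134],[-38,19,134],[38,-19,134],[38,19,134]])/1000
b=cv([[455,333],[561,335],[450,543],[553,543]])
g=lambda q:(proj(sw(B,q),'wrist',o)-b).ravel()
r=least_squares(g,[.57,.23,.026]); print('block',r.x.round(4),g(r.x).reshape(-1,2).round(1).tolist())
d=r.x[:2]-S[:2]; c,s=np.cos(S[2]),np.sin(S[2]); print('block in switch',c*d[0]+s*d[1],-s*d[0]+c*d[1],r.x[2]-S[2])
E
python3 fit2.py
```

```text
[0.5733 0.1715 0.0297] [[-0.5, -0.1], [0.5, -0.3], [0.2, -0.1], [-0.1, 0.1], [-0.6, -0.6], [0.5, -0.2], [-0.4, 0.6], [0.4, 1.1]]
block [0.5741 0.2341 0.0305] [[-0.4, 0.6], [0.7, -0.2], [-0.2, -0.1], [-0.1, -0.3]]
block in switch 0.0026828039678306777 0.06260388649130817 0.0007576128639461936
```

```bash
sed -i 's/^S0=.*/S0=[0.5733,0.1715,0.0297]/' h.py; python3 -c "
from h import *
plan([.574,.234,.17],.030)
plan([.574,.234,.095],.030)"
```

```text
t 2.08 pos [0.5681 0.1821 0.3201] yaw 0.0272 tilt 0.06 w 1.005 F [-0.4 -1.  -0.1]
turn share -0.0018 shift shares [-0.0189  0.1291  0.3753] mm [ -7.5  51.6 150.1]
t 2.08 pos [0.5681 0.1821 0.3201] yaw 0.0272 tilt 0.06 w 1.005 F [-0.4 -1.  -0.1]
turn share -0.0018 shift shares [-0.019   0.129   0.5628] mm [ -7.6  51.6 225.1]
```

Emit:
apply_moves(
  targets=[0.3,-0.009,0.065,0.05,-0.002,0.3,-0.01,0.064,0.05,0,0.3,0,0,0.09,0,0.3,0,0,0.09,0,0.3,0,0,0.095,0,0.3,0,0,0,0,0.3,0,0,0,0],
  grip_force=15,
)

```text
clock: 2.95
position: [0.5752, 0.2342, 0.1709]
ee_rot: [-0.048, 3.141, 0.001]
force: [0.2, 0.3, 0.6]
width: 0.701
```

```bash
python3 - <<'E'
from h import *
plan([.574,.234,.095],.030)
snap('wrist','w2.png')
E
```

```text
t 2.95 pos [0.5752 0.2342 0.1709] yaw 0.0303 tilt 0.04 w 0.701 F [0.2 0.3 0.6]
turn share 0.0002 shift shares [ 0.003  -0.0004  0.1898] mm [ 1.2 -0.2 75.9]
```

View pics/w2.png

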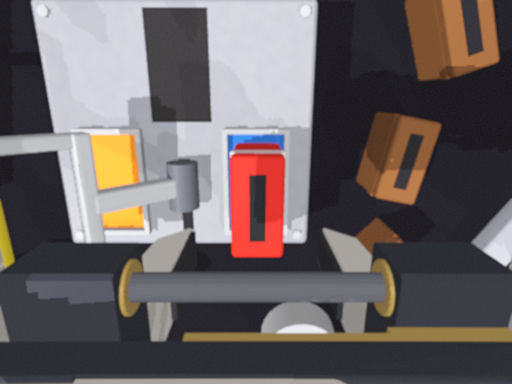

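The block is centred between the fingers (column 257). I go down and grip.

Emit:
apply_moves(
  targets=[0.3,0,0,0.06,0,0.3,0,0,0.06,0,0.3,0,0,0.045,0,0.3,0,0,0.024,0,0.3,0,0,0,0,1,0,0,0,0,1,0,0,0,0,1,0,0,0,0,1,0,0,0,0,1,0,0,0,0,1,0,0,0,0],
  grip_force=20,
)

```text
clock: 4.38
position: [0.5754, 0.2331, 0.0952]
ee_rot: [-0.046, 3.14, 0.001]
force: [-0.1, 1.9, 5.2]
width: 0.411
```

```bash
python3 -c "
from h import *
plan(np.r_[sw([-.0975,0,0],S0)[0][:2],.14],.0297)"
```

```text
t 4.38 pos [0.5754 0.2331 0.0952] yaw 0.029 tilt 0.06 w 0.411 F [-0.1  1.9  5.2]
turn share -0.0005 shift shares [ 0.2535 -0.1536 -0.1123] mm [101.4 -61.4 -44.9]
```

Emit:
apply_moves(
  targets=[1,0,0,-0.03,0,1,0,0,-0.04,0,1,0,0,-0.042,0,1,0.05,-0.03,0,0,1,0.05,-0.03,0,0,1,0.05,-0.032,0,0,1,0.05,-0.032,0,0,1,0.045,-0.03,0,0,1,0,0,0,0,1,0,0,0.04,0,1,0,0,0.04,0,1,0,0,0.02,0,1,0,0,0.008,0,1,0,0,0,0],
)

```text
clock: 6.12
position: [0.4792, 0.1684, 0.0966]
ee_rot: [-0.045, 3.141, 0.0]
force: [-1.5, 0.3, -2.4]
width: 0.411
```

```bash
python3 - <<'E'
from h import *
plan(np.r_[sw([-.0945,0,0],S0)[0][:2],.0955],.0297)
snap('wrist','w3.png')
E
```

```text
t 6.12 pos [0.4792 0.1684 0.0966] yaw 0.0288 tilt 0.02 w 0.411 F [-1.5  0.3 -2.4]
turn share -0.0006 shift shares [0.001  0.0007 0.0027] mm [0.4 0.3 1.1]
```

View pics/w3.png

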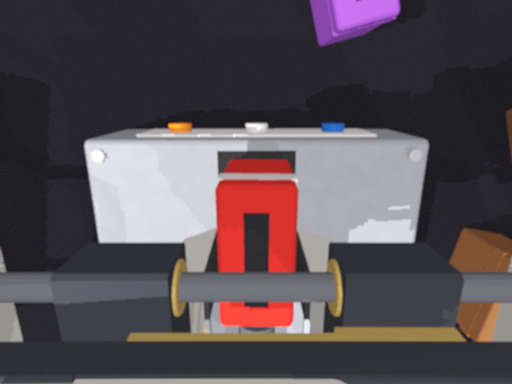

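The red block is held level over the black pad (top from (257,170) to (257,320)). I set it down and release.

Emit:
apply_moves(
  targets=[1,0,0,0.003,0,1,0,0,0,0,0.3,0,0,0,0,0.3,0,0,0,0,0.3,0,0,0,0,0.3,0,0,-0.03,0,0.3,0,0,-0.06,0,0.3,0,0,-0.1,0,0.3,0,0,-0.15,0,0.3,0,0,-0.15,0,0.3,0,0,0,0],
)

```text
clock: 7.55
position: [0.4813, 0.1691, 0.2969]
ee_rot: [-0.045, 3.133, 0.007]
force: [0.3, 0.2, -0.7]
width: 0.701
```

```bash
python3 - <<'E'
from h import *
import pickle
o=arm.observe(); pickle.dump(o,open('o4.pkl','wb'))
snap('wrist','w4.png')
for a in (-.9,):
    plan(sw([0,.135*np.sin(a),.08+.135*np.cos(a)-.019],S0)[0],.0297,o)
im=cv2.imread('pics/w4.png')
E
```

```text
t 7.55 pos [0.4813 0.1691 0.2969] yaw 0.0286 tilt 0.55 w 0.701 F [ 0.3  0.2 -0.7]
turn share -0.0007 shift shares [-0.2268 -0.2667  0.3808] mm [ -90.7 -106.7  152.3]
```

View pics/w4.png

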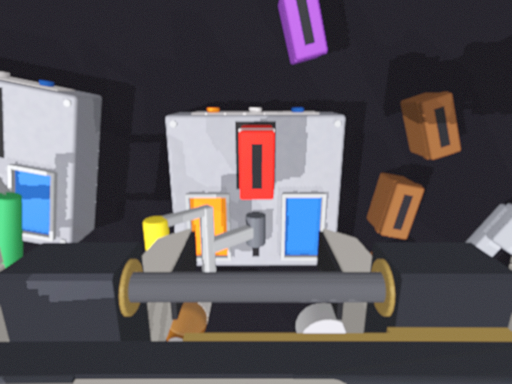

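The block stands upright on the pad at (257,162), the blue bay is empty and the lever is still on the orange side. Next I work out the lever angle from the first views.

```bash
python3 - <<'E'
from h import *
import pickle
o=pickle.load(open('o1.pkl','rb'))
for n,f in (('wrist','w1.png'),('top','top0.png'),('scene','scene0.png')):
    im=cv2.imread('pics/'+f); h=cv2.cvtColor(im,cv2.COLOR_BGR2HSV)
    m=cv2.inRange(h,(24,110,110),(35,255,255)); k,l,st,c=cv2.connectedComponentsWithStats(m); i=1+np.argmax(st[1:,4])
    print(n,c[i].round(1),st[i])
    for a in (-.8,-.85,-.9,-.95,-1): print(a,proj(sw([[0,.135*np.sin(a),.08+.135*np.cos(a)]],S0),n,o).round(1))
E
```

```text
wrist [148.8 177.1] [ 131  129   35  100 2540]
-0.8 [[152.2 179.6]]
-0.85 [[149.3 178.4]]
-0.9 [[146.7 177.3]]
-0.95 [[144.5 176.1]]
-1 [[142.7 174.9]]
top [250.8 175.5] [245 154  12  43 448]
-0.8 [[247.5 175.7]]
-0.85 [[249.4 176. ]]
-0.9 [[251.3 176.3]]
-0.95 [[253.  176.6]]
-1 [[254.6 176.9]]
scene [246.4 203.1] [230 187  34  32 407]
-0.8 [[247.2 202.3]]
-0.85 [[245.5 203.1]]
-0.9 [[244.  203.9]]
-0.95 [[242.5 204.8]]
-1 [[241.2 205.9]]
```

```bash
python3 - <<'E'
from h import *
a=-.86
plan(sw([0.002,.135*np.sin(a),.08+.135*np.cos(a)-.019],S0)[0],.0297)
def arc(a0,a1,n):
    A=np.linspace(a0,a1,n+1); y=.135*np.sin(A)/.4; z=-.135*np.cos(A)/.4
    yr=np.round(y-y[0],3); zr=np.round(z-z[0],3)
    print(np.c_[np.diff(yr),np.diff(zr)].round(3).tolist())
arc(-.86,0,14); arc(0,.88,14)
E
```

```text
t 7.6 pos [0.48   0.1686 0.2941] yaw 0.0287 tilt 0.3 w 0.695 F [-0.6 -1.  -0.7]
turn share -0.0006 shift shares [-0.2367 -0.2563  0.363 ] mm [ -94.7 -102.5  145.2]
[[0.014, -0.015], [0.015, -0.015], [0.016, -0.013], [0.016, -0.013], [0.018, -0.011], [0.018, -0.01], [0.018, -0.01], [0.019, -0.008], [0.02, -0.007], [0.02, -0.005], [0.02, -0.005], [0.02, -0.003], [0.021, -0.002], [0.021, 0.0]]
[[0.021, 0.001], [0.021, 0.002], [0.021, 0.003], [0.021, 0.005], [0.02, 0.006], [0.02, 0.007], [0.02, 0.008], [0.019, 0.01], [0.018, 0.011], [0.017, 0.012], [0.017, 0.013], [0.016, 0.014], [0.015, 0.015], [0.014, 0.015]]
```

Emit:
apply_moves(
  targets=[0.45,-0.059,-0.064,0,0,0.45,-0.059,-0.064,0,0,0.45,-0.059,-0.064,0,0,0.45,-0.059,-0.064,0,0,0.45,0,0,0.08,0,0.45,0,0,0.08,0,0.45,0,0,0.05,0,0.45,0,0,0,0,0.45,0,0,0,0],
  grip_force=12,
)

```text
clock: 8.72
position: [0.5763, 0.0686, 0.2076]
ee_rot: [-0.045, 3.141, -0.0]
force: [0.3, 0.0, 0.4]
width: 0.55
```

```bash
python3 - <<'E'
from h import *
a=-.86
o=arm.observe()
plan(sw([0.002,.135*np.sin(a),.08+.135*np.cos(a)-.019],S0)[0],.0297,o)
snap('wrist','w5.png'); print(proj(sw([[.0,-.102,.168]],S0),'wrist',o))
snap('scene','s5.png')
E
```

```text
t 8.72 pos [0.5763 0.0686 0.2076] yaw 0.0287 tilt 0.0 w 0.55 F [0.3 0.  0.4]
turn share -0.0006 shift shares [-0.0051  0.0016  0.1462] mm [-2.1  0.7 58.5]
[[257.86577058 209.23641767]]
```

View pics/w5.png

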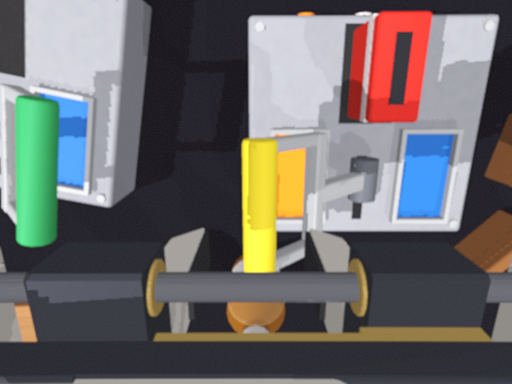

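View pics/s5.png

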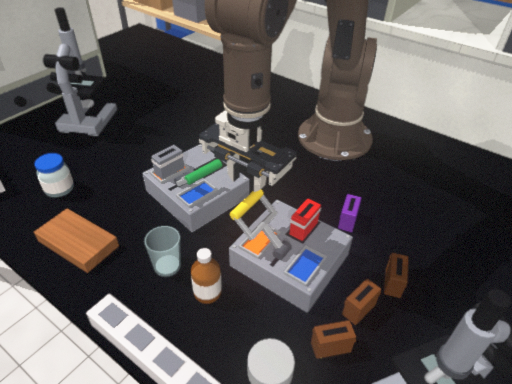

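The bar is at column 260, between the fingers, and clear of the twin and bottle. I go down and pinch.

Emit:
apply_moves(
  targets=[0.45,-0.003,0.004,0.04,0,0.45,0,0,0.04,0,0.45,0,0,0.04,0,0.45,0,0,0.025,0,0.45,0,0,0,0,0.9,0,0,0,0,0.9,0,0,0,0,0.9,0,0,0,0,0.9,0,0,0,0,0.9,0,0,0,0],
  grip_force=12,
)

```text
clock: 10.07
position: [0.5776, 0.0705, 0.1494]
ee_rot: [-0.046, 3.141, 0.001]
force: [0.1, 0.9, 1.5]
width: 0.259
```

```bash
python3 - <<'E'
from h import *
plan(sw([0.002,-.102,.168-.019],S0)[0],.0297)
S=np.array(S0);p=arm.observe()['position'][:2]-S[:2];print(-np.sin(S[2])*p[0]+np.cos(S[2])*p[1])
E
```

```text
t 10.07 pos [0.5776 0.0705 0.1494] yaw 0.029 tilt 0.04 w 0.259 F [0.1 0.9 1.5]
turn share -0.0005 shift shares [-0.0017 -0.0024  0.0011] mm [-0.7 -1.   0.4]
-0.10104106778650486
```

Emit:
apply_moves(
  targets=[0.9,0,0.011,-0.013,0,0.9,0,0.015,-0.015,0,0.9,0,0.016,-0.013,0,0.9,0,0.016,-0.013,0,0.9,0,0.018,-0.011,0,0.9,0,0.018,-0.01,0,0.9,0,0.018,-0.01,0,0.9,0,0.019,-0.008,0,0.9,0,0.02,-0.007,0,0.9,0,0.02,-0.005,0,0.9,0,0.02,-0.005,0,0.9,0,0.02,-0.003,0,0.9,0,0.021,-0.002,0,0.9,0,0.021,0,0,0.9,0,0,0,0,0.9,0,0,0,0,0.9,0,0,0,0],
)

```text
clock: 12.2
position: [0.5752, 0.173, 0.2009]
ee_rot: [-0.046, 3.137, 0.006]
force: [-12.8, -2.6, 38.3]
width: 0.177
```

```bash
python3 - <<'E'
from h import *
o=arm.observe()
plan(sw([0.002,0,.215-.019],S0)[0],.0297)
snap('wrist','w6.png');snap('scene','s6.png')
im=cv2.imread('pics/s6.png')[130:310,180:380]; cv2.imwrite('pics/s6a.png',cv2.resize(im,None,fx=3,fy=3))
E
```

```text
t 12.2 pos [0.5752 0.173  0.2009] yaw 0.0295 tilt 0.34 w 0.177 F [-12.8  -2.6  38.3]
turn share -0.0001 shift shares [-0.0002 -0.0037  0.0122] mm [-0.1 -1.5  4.9]
```

View pics/s6a.png

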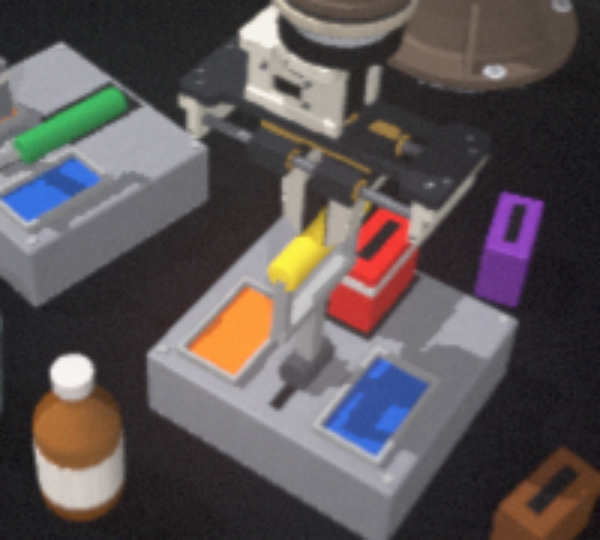

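```bash
python3 - <<'E'
from h import *
im=cv2.imread('pics/w6.png'); cv2.imwrite('pics/w6a.png',cv2.resize(im[60:384,150:400],None,fx=1.8,fy=1.8))
im=cv2.imread('pics/s6.png')[185:265,250:330]; cv2.imwrite('pics/s6b.png',cv2.resize(im,None,fx=7,fy=7,interpolation=cv2.INTER_CUBIC))
for y in (-.03,-.02,-.01,0,.01):
  z=.08+(.135**2-y*y)**.5; print(y,proj(sw([[-.05,y,z],[.05,y,z]],S0),'scene').round(1).tolist())
E
```

```text
-0.03 [[285.6, 189.9], [259.4, 216.6]]
-0.02 [[289.6, 191.1], [263.5, 218.1]]
-0.01 [[293.6, 192.6], [267.6, 219.8]]
0 [[297.6, 194.4], [271.7, 221.9]]
0.01 [[301.6, 196.4], [275.9, 224.2]]
```

View pics/w6a.png

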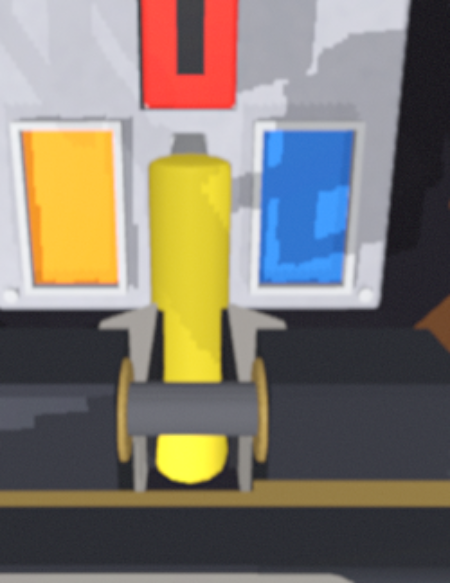

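View pics/s6b.png

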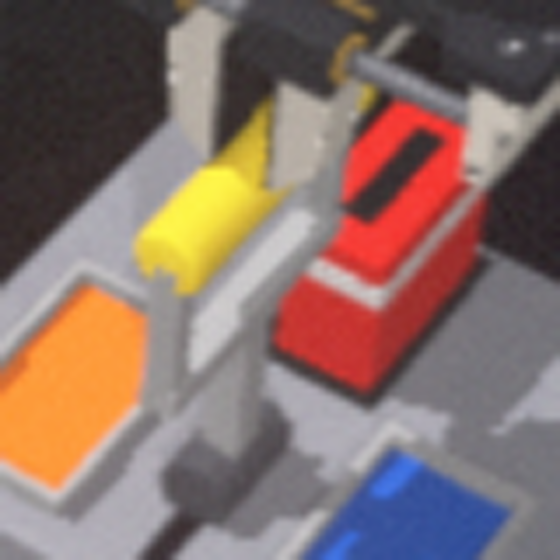

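Something presses the tool up with 38 N and the opening is only 16 mm: the fingertips have ridden onto the top of the bar. The lever itself looks upright, with the bar's front end near (273,221). I open a little to relieve this while the lever rests at centre.

Emit:
apply_moves(
  targets=[0.5,0,0,0,0,0.5,0,0,0,0,0.5,0,0,0,0],
)

```text
clock: 12.68
position: [0.5739, 0.1719, 0.1951]
ee_rot: [0.046, -3.14, -0.0]
force: [-0.3, 0.1, -1.0]
width: 0.454
```

```bash
python3 - <<'E'
from h import *
o=arm.observe()
plan(sw([0.002,0,.215-.019],S0)[0],.0297)
snap('wrist','w7.png');snap('scene','s7.png')
im=cv2.imread('pics/s7.png')[185:265,250:330]; a=cv2.resize(im,None,fx=6,fy=6,interpolation=cv2.INTER_CUBIC)
im=cv2.imread('pics/w7.png')[60:384,150:400]; b=cv2.resize(im,None,fx=480/324,fy=480/324)
cv2.imwrite('pics/c7.png',np.hstack([a,b[:,:300]]))
E
```

```text
t 12.68 pos [0.5739 0.1719 0.1951] yaw 0.0294 tilt 0.05 w 0.454 F [-0.3  0.1 -1. ]
turn share -0.0002 shift shares [-0.0034 -0.0009 -0.0023] mm [-1.4 -0.4 -0.9]
```

View pics/c7.png

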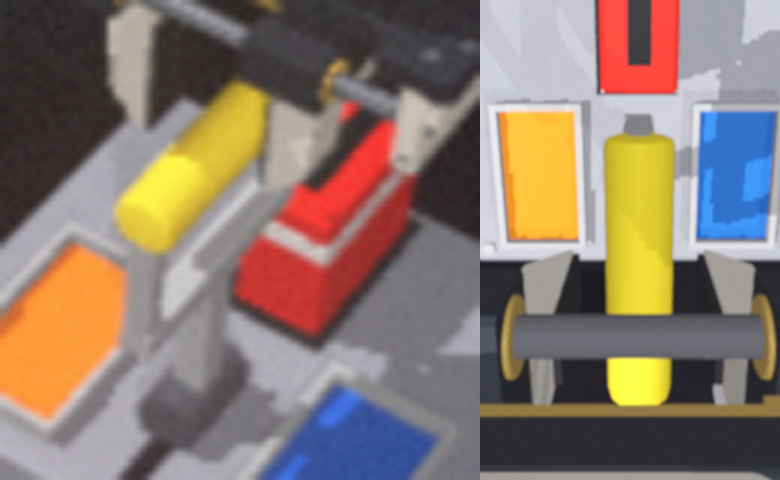

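```bash
python3 - <<'E'
from h import *
o=arm.observe();M=R.from_rotvec(o['ee_rot']).as_matrix();p=o['position']
for z in (0,-.01,-.019,-.03):
    print(z,((proj(p+np.array([[-.0095,.021,z],[-.0095,.04,z],[-.0095,-.021,z]])@M.T,'scene')-[250,185])*6).round().tolist())
for y in (0,.005):print('bar',((proj(sw([[-.05,y,.215],[.05,y,.215],[.05,y,.205]],S0),'scene')-[250,185])*6).round().tolist())
im=cv2.imread('pics/w7.png');print(proj(sw([[-.05,0,.227],[.05,0,.227]],S0),'wrist',o))
E
```

```text
0 [[243.0, 220.0], [290.0, 244.0], [141.0, 168.0]]
-0.01 [[245.0, 200.0], [293.0, 224.0], [142.0, 148.0]]
-0.019 [[247.0, 182.0], [295.0, 206.0], [144.0, 130.0]]
-0.03 [[249.0, 159.0], [298.0, 183.0], [145.0, 107.0]]
bar [[286.0, 56.0], [130.0, 221.0], [129.0, 242.0]]
bar [[298.0, 62.0], [143.0, 228.0], [141.0, 248.0]]
[[256.11902191 155.94861507]
 [256.39600864 339.49634136]]
```

```bash
python3 - <<'E'
from h import *
o=arm.observe();M=R.from_rotvec(o['ee_rot']).as_matrix();p=o['position']
for z in (0,-.01,-.019,-.03):
    print(z,((proj(p+np.array([[.0095,.021,z],[.0095,.04,z],[.0095,-.021,z]])@M.T,'wrist',o)).round().tolist()))
im=cv2.imread('pics/w7.png')[180:340,150:360];cv2.imwrite('pics/c8.png',cv2.resize(im,None,fx=3.6,fy=3.6,interpolation=cv2.INTER_CUBIC))
E
```

```text
0 [[292.0, 216.0], [325.0, 216.0], [221.0, 216.0]]
-0.01 [[294.0, 223.0], [329.0, 223.0], [219.0, 223.0]]
-0.019 [[296.0, 229.0], [332.0, 229.0], [217.0, 229.0]]
-0.03 [[299.0, 238.0], [337.0, 238.0], [214.0, 238.0]]
```

View pics/c8.png

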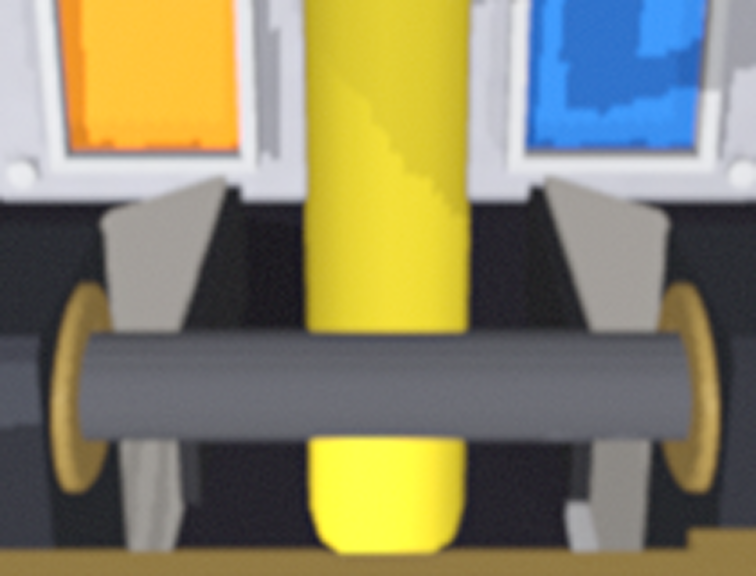

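Both cameras agree that the real fingertips sit about 19 mm behind the reported TCP (tip corners at wrist px (302,229) and (212,229)). So I had gripped only the bar's upper half. I go 16 mm lower, re-pinch, and hold the pause.

Emit:
apply_moves(
  targets=[0.5,0,0,0.015,0,0.5,0,0,0.015,0,0.5,0,0,0.01,0,0.5,0,0,0,0,0.9,0,0,0,0,0.9,0,0,0,0,0.9,0,0,0,0,0.9,0,0,0,0,0.9,0,0,0,0,0.9,0,0,0,0,0.9,0,0,0,0,0.9,0,0,0,0,0.9,0,0,0,0,0.9,0,0,0,0,0.9,0,0,0,0,0.9,0,0,0,0,0.9,0,0,0,0,0.9,0,0,0,0,0.9,0,0,0,0,0.9,0,0,0,0],
  grip_force=12,
)

```text
clock: 15.28
position: [0.5746, 0.1716, 0.1793]
ee_rot: [-0.045, 3.141, 0.001]
force: [0.2, 1.6, 5.3]
width: 0.26
```

```bash
python3 - <<'E'
from h import *
o=arm.observe()
plan(sw([0.002,0,.215-.035],S0)[0],.0297)
snap('scene','s8.png')
im=cv2.imread('pics/s8.png')[185:265,250:330]; cv2.imwrite('pics/c9.png',cv2.resize(im,None,fx=6,fy=6,interpolation=cv2.INTER_CUBIC))
E
```

```text
t 15.28 pos [0.5746 0.1716 0.1793] yaw 0.0289 tilt 0.03 w 0.26 F [0.2 1.6 5.3]
turn share -0.0005 shift shares [-0.0019 -0.0002 -0.0017] mm [-0.7 -0.1 -0.7]
```

View pics/c9.png

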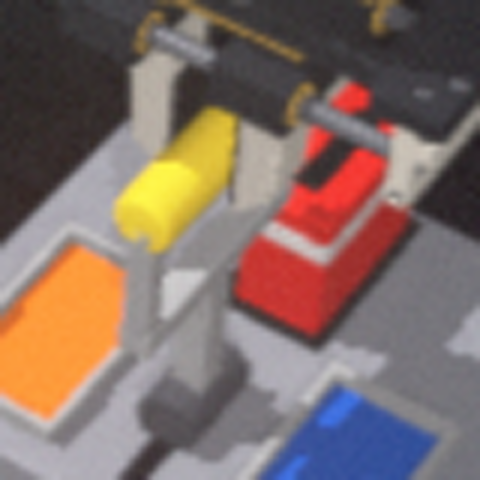

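The grip is now full (24 mm) and the lever is upright and has rested there about 3 s. I swing it towards blue, checking halfway.

Emit:
apply_moves(
  targets=[0.9,0,0.021,0.001,0,0.9,0,0.021,0.002,0,0.9,0,0.021,0.003,0,0.9,0,0.021,0.005,0,0.9,0,0.02,0.006,0,0.9,0,0.02,0.007,0,0.9,0,0.02,0.008,0],
)

```text
clock: 16.2
position: [0.5729, 0.2296, 0.1661]
ee_rot: [-0.045, 3.141, 0.0]
force: [1.4, -3.2, 3.0]
width: 0.252
```

Emit:
apply_moves(
  targets=[0.9,0,0.019,0.01,0,0.9,0,0.018,0.011,0,0.9,0,0.017,0.012,0,0.9,0,0.017,0.013,0,0.9,0,0.016,0.014,0,0.9,0,0.015,0.015,0,0.9,0,0.014,0.015,0,0.9,0,0,0,0,0.9,0,0,0,0,0.9,0,0,0,0],
)

```text
clock: 17.45
position: [0.5712, 0.2756, 0.1301]
ee_rot: [0.045, -3.141, -0.001]
force: [2.2, 1.0, -5.1]
width: 0.256
```

```bash
python3 - <<'E'
from h import *
o=arm.observe()
a=.88
plan(sw([0.002,.135*np.sin(a),.08+.135*np.cos(a)-.035],S0)[0],.0297)
snap('scene','s10.png')
for n,f in (('scene','s10.png'),):
    im=cv2.imread('pics/'+f)
    for a in (.75,.8,.85,.9): print(a,proj(sw([[.05,.135*np.sin(a),.08+.135*np.cos(a)]],S0),n).round(1))
    cv2.imwrite('pics/c10.png',cv2.resize(im[180:300,240:380],None,fx=5,fy=5,interpolation=cv2.INTER_CUBIC))
E
```

```text
t 17.45 pos [0.5712 0.2756 0.1301] yaw 0.0289 tilt 0.03 w 0.256 F [ 2.2  1.  -5.1]
turn share -0.0005 shift shares [-0.0025 -0.0002 -0.0023] mm [-1.  -0.1 -0.9]
0.75 [[309.8 254.9]]
0.8 [[311.7 257.6]]
0.85 [[313.5 260.3]]
0.9 [[315.1 263. ]]
```

View pics/c10.png

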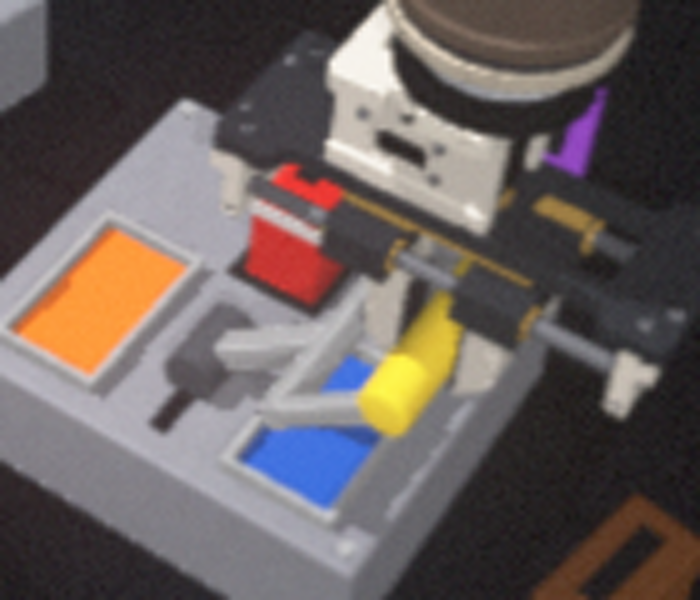

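The lever is over blue at about 0.88 rad (bar end near (317,259)). I release and rise.

Emit:
apply_moves(
  targets=[0.55,0,0,0,0,0.55,0,0,0,0,0.55,0,0,0,0,0.55,0,0,-0.04,0,0.55,0,0,-0.08,0,0.55,0,0,-0.12,0,0.55,0,0,-0.14,0,0.4,0.06,-0.06,0,0,0.3,0.06,-0.07,0,0,0.3,0.06,-0.07,0,0,0.3,0.06,-0.06,0,0,0.3,0,0,0,0,0.3,0,0,0,0],
)

```text
clock: 19.12
position: [0.479, 0.1693, 0.2834]
ee_rot: [-0.046, 3.14, 0.002]
force: [0.1, 0.4, 0.7]
width: 0.698
```

```bash
python3 - <<'E'
from h import *
import pickle
o=arm.observe(); pickle.dump(o,open('o11.pkl','wb'))
plan(sw([-.0945,0,.2],S0)[0],.0297,o)
im=snap('wrist','w11.png')
i=cv2.imread('pics/w11.png'); cv2.imwrite('pics/w11a.png',cv2.resize(i[60:280,120:390],None,fx=2.7,fy=2.7,interpolation=cv2.INTER_CUBIC))
E
```

```text
t 19.12 pos [0.479  0.1693 0.2834] yaw 0.0291 tilt 0.11 w 0.698 F [0.1 0.4 0.7]
turn share -0.0004 shift shares [ 0.0007 -0.0016  0.2084] mm [ 0.3 -0.7 83.4]
```

View pics/w11a.png

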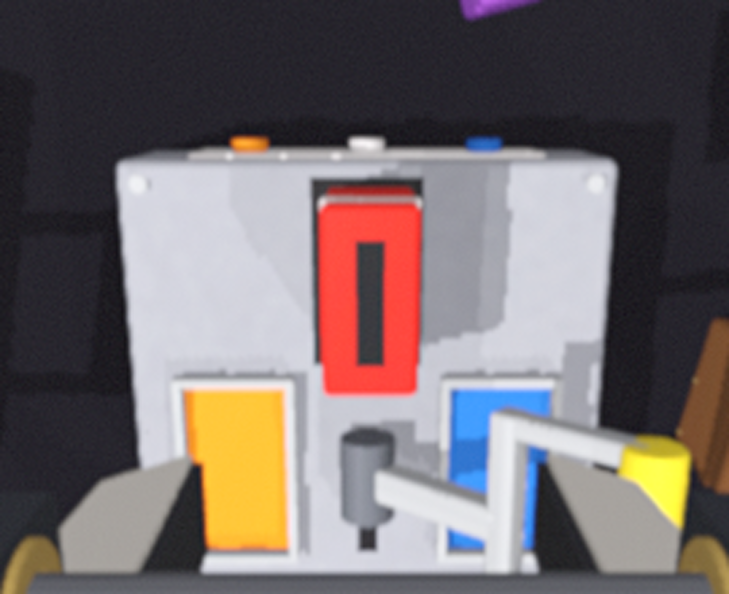

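```bash
cat > fit3.py <<'E'
from h import *
import pickle
from scipy.optimize import least_squares
o=pickle.load(open('o11.pkl','rb'))
cv=lambda a:(np.array(a)+.5)/2.7-.5+[120,60]
W=np.array([[-145,-110,70],[-145,110,70],[-47,-90,78],[-47,-34,78],[-47,34,78],[-47,90,78]])/1000
m=cv([[116,160],[616,160],[172,380],[296,379],[441,380],[560,378]])
f=lambda q:(proj(sw(W,q),'wrist',o)-m).ravel()
r=least_squares(f,S0,loss='soft_l1'); print(r.x.round(4),f(r.x).reshape(-1,2).round(1).tolist()); S=r.x
B=np.array([[-38,-19,134],[-38,19,134],[38,-19,134],[38,19,134]])/1000
b=cv([[320,204],[421,203],[325,394],[417,394]])
g=lambda q:(proj(sw(B,q),'wrist',o)-b).ravel()
r=least_squares(g,[.48,.17,.03]); print('block',r.x.round(4),g(r.x).reshape(-1,2).round(1).tolist())
for T in (S,S0):
    d=r.x[:2]-np.array(T[:2]); c,s=np.cos(T[2]),np.sin(T[2]); print('block in switch',c*d[0]+s*d[1],-s*d[0]+c*d[1],r.x[2]-T[2])
E
python3 fit3.py
```

```text
[0.573  0.1713 0.03  ] [[-0.9, -0.0], [1.4, -0.3], [-0.5, 0.0], [-1.1, 0.3], [0.2, -0.2], [1.4, 0.5]]
block [0.4768 0.1699 0.0319] [[-0.4, -0.9], [0.4, -0.7], [-0.8, 1.0], [0.9, 0.8]]
block in switch -0.09618190953954966 0.0014772081538676396 0.0019423051770712414
block in switch -0.09650015648949052 0.001283941935435997 0.002221653585098061
```

The block stands on the pad at switch (-96, +1) mm, parallel within 0.002 rad, and the orange bay is empty. I grasp it.

Emit:
apply_moves(
  targets=[0.3,0.005,0.001,0.1,0,0.3,0,0,0.12,0,0.3,0,0,0.11,0,0.3,0,0,0.07,0,0.3,0,0,0.05,0,0.3,0,0,0.038,0,0.3,0,0,0,0,1,0,0,0,0,1,0,0,0,0,1,0,0,0,0,1,0,0,0,0,1,0,0,0,0,1,0,0,0,0],
  grip_force=20,
)

```text
clock: 20.8
position: [0.4768, 0.1692, 0.0877]
ee_rot: [-0.045, 3.14, 0.001]
force: [-1.1, 1.4, 6.0]
width: 0.414
```

```bash
python3 - <<'E'
from h import *
plan(arm.observe()['position'],.0299)
E
```

```text
t 20.8 pos [0.4768 0.1692 0.0877] yaw 0.0289 tilt 0.06 w 0.414 F [-1.1  1.4  6. ]
turn share -0.0007 shift shares [0. 0. 0.] mm [0. 0. 0.]
```

Emit:
apply_moves(
  targets=[1,0,0,-0.03,0,1,0,0,-0.04,0,1,0,0,-0.042,0,1,0,0,0,0],
)

```text
clock: 21.3
position: [0.4771, 0.1692, 0.1331]
ee_rot: [-0.045, 3.139, 0.002]
force: [0.9, -0.6, -3.7]
width: 0.409
```

```bash
python3 - <<'E'
from h import *
plan([.5750,.1094,.1335],.0299)
E
```

```text
t 21.3 pos [0.4771 0.1692 0.1331] yaw 0.0287 tilt 0.13 w 0.409 F [ 0.9 -0.6 -3.7]
turn share -0.0007 shift shares [-0.2401 -0.1567 -0.0005] mm [-96.  -62.7  -0.2]
```

Emit:
apply_moves(
  targets=[1,-0.04,-0.026,0,-0.001,1,-0.04,-0.026,0,0,1,-0.04,-0.026,0,0,1,-0.04,-0.026,0,0,1,-0.04,-0.026,0,0,1,-0.04,-0.026,0,0,1,0,0,0,0,1,0,0,0,0,1,0,0,0,0],
)

```text
clock: 22.42
position: [0.5737, 0.1101, 0.1319]
ee_rot: [0.049, -3.141, -0.001]
force: [-0.2, 0.1, -2.6]
width: 0.411
```

```bash
python3 - <<'E'
from h import *
import pickle
o=arm.observe(); pickle.dump(o,open('o12.pkl','wb'))
plan([.5750,.1094,.088],.0299,o)
snap('wrist','w12.png'); 
i=cv2.imread('pics/w12.png'); cv2.imwrite('pics/w12a.png',cv2.resize(i[80:340,150:410],None,fx=2.2,fy=2.2,interpolation=cv2.INTER_CUBIC))
E
```

```text
t 22.43 pos [0.5737 0.1101 0.1319] yaw 0.0313 tilt 0.03 w 0.411 F [-0.2  0.1 -2.6]
turn share 0.0009 shift shares [-0.0031 -0.002   0.1098] mm [-1.3 -0.8 43.9]
```

View pics/w12a.png

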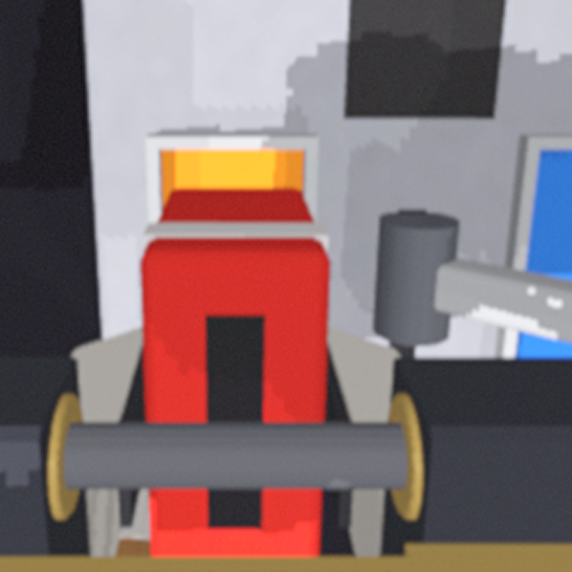

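Block and bay centrelines agree within about 1 mm (columns 236 and 233 of the crop). I lower it slowly.

Emit:
apply_moves(
  targets=[1,-0.003,-0.002,0.02,0,1,0,0,0.025,0,1,0,0,0.025,0,1,0,0,0.02,0,1,0,0,0.01,0,1,0,0,0.005,0,1,0,0,0,0,1,0,0,0,0],
)

```text
clock: 23.48
position: [0.5758, 0.1088, 0.0902]
ee_rot: [-0.048, 3.141, 0.0]
force: [1.2, 0.2, -2.9]
width: 0.413
```

```bash
python3 - <<'E'
from h import *
plan([.5750,.1094,.0877],.0299)
snap('wrist','w13.png'); snap('scene','s13.png')
i=cv2.imread('pics/w13.png')[80:340,150:410]; j=cv2.imread('pics/s13.png')[170:300,220:350]
cv2.imwrite('pics/c13.png',np.hstack([cv2.resize(i,(400,400)),cv2.resize(j,(400,400),interpolation=cv2.INTER_CUBIC)]))
E
```

```text
t 23.48 pos [0.5758 0.1088 0.0902] yaw 0.0304 tilt 0.03 w 0.413 F [ 1.2  0.2 -2.9]
turn share 0.0003 shift shares [0.0018 0.0015 0.0063] mm [0.7 0.6 2.5]
```

View pics/c13.png

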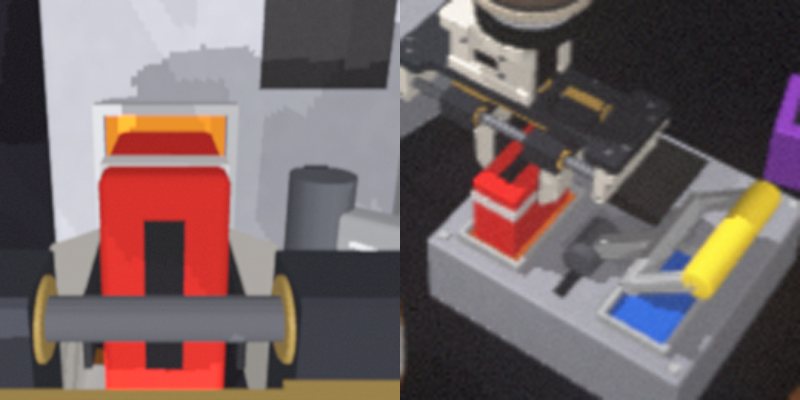

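Emit:
apply_moves(
  targets=[1,0.002,0.001,0.003,0,1,0,0,0.003,0,1,0,0,0.001,0,1,0,0,0,0],
)

```text
clock: 24.08
position: [0.5746, 0.1093, 0.0877]
ee_rot: [-0.048, 3.141, 0.001]
force: [-3.6, 0.5, 5.0]
width: 0.414
```

It touched down at the same height as on the pad (the vertical force went from -3 to +5 N). I release and rise.

Emit:
apply_moves(
  targets=[0.35,0,0,0,0,0.35,0,0,0,0,0.35,0,0,0,0,0.35,0,0,-0.02,0,0.35,0,0,-0.05,0,0.35,0,0,-0.1,0,0.35,0,0,-0.14,0,0.35,0,0,-0.14,0,0.35,0.08,0.04,0,0,0.35,0.1,0.05,0,0,0.35,0.1,0.05,0,0,0.35,0,0,0,0,0.35,0,0,0,0],
)

```text
clock: 25.7
position: [0.4617, 0.1614, 0.2678]
ee_rot: [-0.047, 3.14, 0.0]
force: [-0.3, -0.5, -0.5]
width: 0.65
```

```bash
python3 - <<'E'
from h import *
import pickle
o=arm.observe(); pickle.dump(o,open('o14.pkl','wb'))
plan(o['position'],.0299)
snap('wrist','w14.png');snap('scene','s14.png');snap('top','t14.png')
i=cv2.imread('pics/w14.png')[100:300,130:390]; cv2.imwrite('pics/w14a.png',cv2.resize(i,None,fx=2.7,fy=2.7,interpolation=cv2.INTER_CUBIC))
E
```

```text
t 25.7 pos [0.4617 0.1614 0.2678] yaw 0.0302 tilt 0.08 w 0.65 F [-0.3 -0.5 -0.5]
turn share 0.0002 shift shares [0. 0. 0.] mm [0. 0. 0.]
```

View pics/w14a.png

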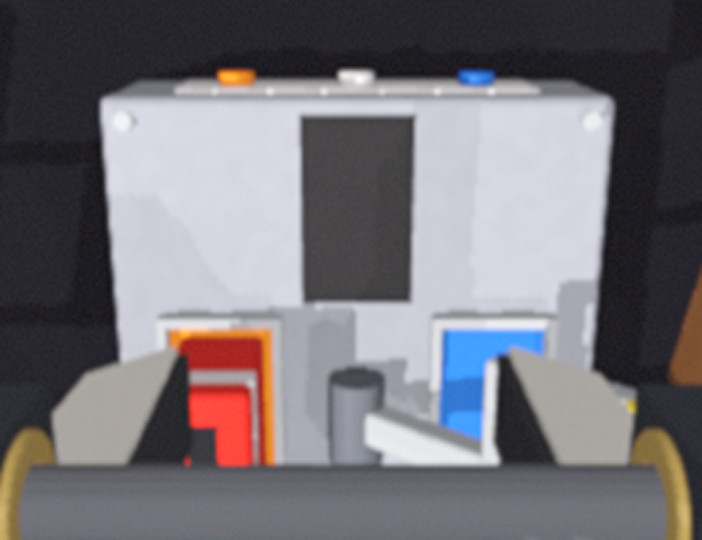

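View pics/s14.png

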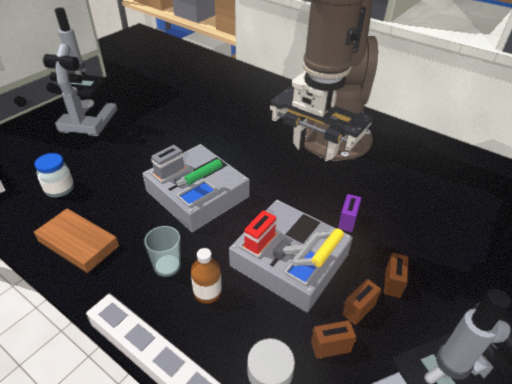

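View pics/t14.png

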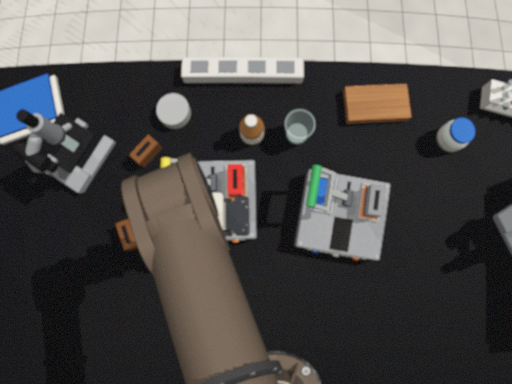

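```bash
python3 - <<'E'
from h import *
im=cv2.imread('pics/s14.png'); h=cv2.cvtColor(im,cv2.COLOR_BGR2HSV)
m=cv2.inRange(h,(24,110,110),(35,255,255)); k,l,st,c=cv2.connectedComponentsWithStats(m); i=1+np.argmax(st[1:,4]); print(c[i],st[i])
for a in (.75,.8,.85,.9,.95): print(a,proj(sw([[0,.135*np.sin(a),.08+.135*np.cos(a)]],S0),'scene').round(1))
B=np.array([[x,-.062+y,z] for z in (.07,.134) for x,y in ((-.038,-.019),(-.038,.019),(.038,.019),(.038,-.019))])
q=proj(sw(B,S0),'scene')
s=6;x0,y0=230,195
z=cv2.resize(im[y0:y0+90,x0:x0+110],None,fx=s,fy=s,interpolation=cv2.INTER_CUBIC)
for a in ((0,1,2,3),(4,5,6,7)): cv2.polylines(z,[((q[list(a)]-[x0,y0]+.5)*s-.5).round().astype(int)],True,(0,255,0),1)
cv2.imwrite('pics/c14.png',z)
E
```

```text
[327.09421842 247.13704497] [312 229  31  38 467]
0.75 [[322.1 239.3]]
0.8 [[323.9 241.9]]
0.85 [[325.6 244.5]]
0.9 [[327.1 247.1]]
0.95 [[328.5 249.7]]
```

View pics/c14.png

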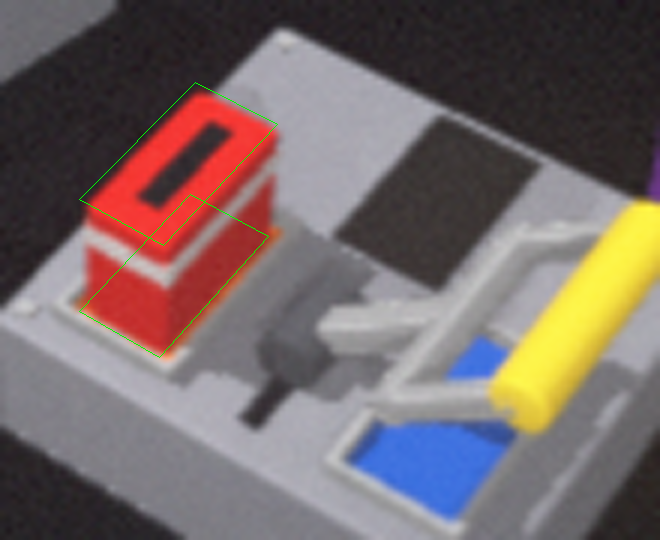

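```bash
python3 -c "
from h import *
o=arm.observe();print(o['clock'],o['force'],abs(o['dq']).max());print(arm.sign_off())"
```

```text
25.85 [-0.33201548 -0.16497338 -0.67942827] 0.0038217872507296667
the job is handed in; nothing more can be done
None
```

The job is done and handed in at about 26 s. I parked the red block on the black pad, moved the handle to upright for about 3 s, then swung it over to blue. The block then went back down gently in the orange bay and I let go.

**Last checks:**
- **Lever:** it reads about 0.9 rad on the blue side in the scene view.
- **Red block:** it stands flat inside the orange rim. Its outline matches the centred model to about a pixel, and it touched down at the same height as on the pad.
- **Other objects:** the green handle, grey block, bottle and beaker look unmoved in the final views.
- **Arm:** it is clear of everything, and at rest with no load.

**What disagreed:** the real fingertips sit about 19 mm behind the reported tool point. On the first swing the fingers therefore rode up on the bar, and the wrist briefly read 38 N upward at centre. I opened the gripper, went lower and gripped again before moving the handle on to blue. Also, my estimates of the switch position from the two fixed cameras differed by about 5 mm in y. I used the wrist camera's fit, which lay between them.

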